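# Set and lock the bench air regulator

## Robot

A 7-joint arm with a two-finger parallel gripper is mounted at the origin on a cart in front of the work surface, level with it; the furniture and walls round the work are solid. World frame = base frame: x ahead of the robot, y to its left, z up, the work surface at z = 0. Lengths are in m, angles in rad, forces in N, time in s.
With the tool pointing down it reaches from about 0.425 to 0.875 m from the base axis. Payload 4.7 kg.
Tool frame: the origin (TCP) lies on the centre line of the jaws, within the pads' length; the fingertips stand 11 mm ahead of it and the grasp point (between the pads) lies 8 mm behind it; z points along the fingers, y is the direction in which the jaws open and shut (so a half turn about z gives the same grasp; the last joint's range is limited). The gripper opens to 85 mm and grips with 20 to 120 N. Pads are 22 mm wide; open, the fingers measure 114 mm over their backs; the gripper's body (76 mm by 85 mm) begins 54 mm behind the grasp point. The pads swing forward as they close: fully open they stand 13 mm farther back than shut.
Start: joints at [1.153, 0.321, -0.07, 1.45, 0.023, 1.371, -0.057], TCP at [0.272, -0.59, 0.213] pointing down, gripper open.
Joint ranges: [-2.86, 2.86], [-0.3, 2.09], [-1.38, 1.24], [0.06, 2.45], [-1.56, 4.7], [0.09, 2.05], [-2.69, 2.69]. Speed limits (rad/s): [2.57, 2.57, 3.14, 3.14, 3.14, 3.14, 3.14].

## Interface

Orientations are given as a rotation vector (axis times angle).
In Python, from rig import robot gives the robot as it stands. Calls block until the motion is done:
- robot.move_to(position, orientation): joint-space move of the TCP to a pose.
- robot.line_to(position, rot=None, v=0.15): straight line of the TCP; rot=None keeps the orientation; v is the mean speed in m/s.
- robot.set_joints(angles): joint-space move.
- robot.gripper_to(opening, newtons=None): finger opening in m; newtons is the grip in N (None keeps the last); returns when the fingers have stopped.
- robot.pause(seconds).
- robot.solve_ik(position, orientation): joint angles nearest the present ones, or None.
- robot.state(): the state.
- robot.snapshot(name): name is "scene" or "top" or "wrist"; returns the picture (420x560x3 uint8, red, green, blue); there is no depth.
- robot.camera_info(name): a dict with "camera_matrix" (3x3 intrinsics, pixels), "eye" and "orientation" of the camera in the world. Camera axes: x right, y up, looking along -z (the intrinsics and any distortion apply to the point x, -y, -z); pixel columns grow to the right and rows downward; lengths in m; the calibration is good to about 2 mm. A picture is of the moment at which its call begins: read the wrist's pose just before it. camera_info takes no time and is no camera call; for the wrist camera it gives the pose at the moment of the call.
A pose or a line that the arm cannot do raises robot.IKError and nothing moves.
- robot.close_job(): hands the job in, once; it reports no verdict.
The state is a dict: "t": time; "q": joint angles; "joint_velocities": joint speeds; "effort": joint torques, N m; "ee_pos": TCP position; "ee_rot": TCP orientation; "ft_force": force on the tool from outside, world axes, zero at the start; "wrist_torque": the same for the moment, N m; "grip_width": finger opening in m.
Only numpy, scipy, OpenCV 4.12 (cv2) and the standard library are available. Lean on these libraries where they do the work, as an engineer would, in place of code of your own. Each camera call takes 0.05 s, during which the arm holds its last target.

## Task

The air regulator on the bench is shut off: its gauge reads zero and its black knob is locked. Pull the knob out to unlock it, turn it clockwise until the gauge needle stands in the green band, then push the knob fully home so that it locks there, and let go. Leave the jar, the torch and the paint bottle beside it standing where they are.

Things in the scene. Friction and masses are not known exactly. Their poses are not given: they have to be found in the camera images.
- air_console: blue steel air console bolted to the bench, 124 (x) x 216 (y) x 116 mm; origin: centre of its underside; its front faces its own -x. Its top is a flat panel sloping 30 degrees down towards -x (44 mm high at the front edge, 116 mm at the back). In the panel: the knob (own y = +52 mm) and a gauge (own y = -52 mm). A supply pipe 84 mm high stands behind it on the gauge's side
- knob_foot (a point): point where the knob's axis meets the panel. z: along that axis, square to the panel, so leaning 30 degrees from vertical towards the console's front; x: up the slope; y: the console's y. Within 70 mm of the axis nothing but the knob stands more than 9 mm above the panel
- knob_grip (a point): point on the axis of the knob at the height to grip it, 30 mm above the panel when the knob is in; it moves out and turns with the knob; z: along the axis, out of the panel. The knob is a ribbed black cylinder, 44 mm in diameter; its grip reaches from 8.5 to 43.7 mm above the panel; a white line on its flat top shows how it turns
- knob_lift (a joint): how far the knob is pulled out along its axis, m: 0 = fully home, locked: it cannot be turned; 0.009 = end of travel. Friction of about 6 N holds it where it is left. Free to turn (against about 0.12 N m) when out more than 5 mm; an orange collar then shows below it. Knob and needle stay where they are left when let go
- lock_teeth (a point): centre of the hidden ring of 12 square teeth under the knob, 10 mm above the panel. The lugs under the knob go home only between teeth: every 30 degrees of knob turn from its start, with 2 degrees of play either way. Elsewhere they land on the teeth and the knob stops 5 mm out: then turn it a few degrees and press again until it drops home
- gauge_centre (a point): centre of the round white gauge dial (bezel 69 mm), at the height of the needle; z out of the panel, x up the slope, y the console's y
- needle_tip (a point): point on the black needle 23.5 mm from the gauge's centre. At the start it points to zero, at the lower left of the dial (midway between the console's +y and down the slope). Turning the knob clockwise, seen looking onto it, turns the needle clockwise by 0.4 times the knob's angle; the knob starts at zero and turns 8 rad at most
- band_middle (a point): middle of the green band on the dial, 23.5 mm from the gauge's centre, at the needle's height; the band reaches 9 degrees (3.7 mm) to either side. It stands 45 to 67 degrees clockwise of zero, which takes 1.9 to 2.9 rad of knob turn, and does not move. At least one locking place of the knob lies in it
- jar_purple: purple screw-lid jar, 60 mm in diameter, 72 mm high, standing in front of the console's left end (its +y end); origin at the centre of its underside
- torch: dark grey torch, 31 mm in diameter, 109 mm high, standing to the right of the console (its -y side); origin at the centre of its underside
- touchup_bottle: small paint bottle with a black cap, 26 mm in diameter, 74 mm high, standing in front of the gauge; origin at the centre of its underside
Mind the look-alikes: they are no part of the job. Leave any purple look-alike of the torch alone.

How it is judged:
On the way, in this order (a step that is already met when the one before it is completed fails the run):
1. the knob is pulled out, so that it is free to turn (value of joint knob_lift above 0.006 m), for 0.2 s.
2. with the knob out, the needle is brought into the green band (value of joint knob_lift above 0.0042 m and distance between needle_tip and band_middle below 0.0037 m), for 0.2 s.
At the end, for the whole second after the job is handed in: the knob is fully home (less than 1.5 mm out), the needle's tip lies in the green band (within 3.7 mm of its middle), the knob is let go, and jar, torch and paint bottle stand upright, none moved more than 20 mm (value of joint knob_lift below 0.0015 m and distance between needle_tip and band_middle below 0.0037 m and angle between each of jar_purple, torch, touchup_bottle's own z axis and vertical below 0.2 rad); the robot touches nothing.
It fails at once if the jar, the torch or the paint bottle is shifted by more than 20 mm or knocked over (distance of any of jar_purple, torch, touchup_bottle from where it was at the start of the episode above 0.02 m or angle between any of jar_purple, torch, touchup_bottle's own z axis and vertical above 0.6 rad).
It also fails if it takes over 45 s, if anything falls off the work surface, if the arm or the gripper's body presses on something with over 40 N, if the wrist force passes 120 N, or if a joint passes its speed limit or range.

## Working session

There is one attempt and no reset: what is moved stays moved. The work goes in short steps, each a Python script; the robot and the scene stay as the last script left them, time stands still between calls to the robot, and variables do not carry over. Pictures are saved under pics/ and viewed, and the job is handed in when it is done.

```bash
mkdir -p pics; ls; python3 - <<'E'
from rig import robot
import cv2,numpy as np
for n in("scene","top","wrist"):
    i=robot.camera_info(n); print(n,i)
    cv2.imwrite(f"pics/{n}0.png",robot.snapshot(n)[:,:,::-1])
s=robot.state();print(s)
E
```

```text
pics
scene {'camera_matrix': array([[379.29936794,   0.        , 282.8529057 ],
       [  0.        , 379.29936794, 203.72872635],
       [  0.        ,   0.        ,   1.        ]]), 'eye': array([-0.02481875, -0.53255254,  0.58364865]), 'orientation': array([ 0.87326355, -0.4575669 , -0.83268312])}
top {'camera_matrix': array([[489.55720903,   0.        , 279.83904867],
       [  0.        , 489.55720903, 207.71629355],
       [  0.        ,   0.        ,   1.        ]]), 'eye': array([ 0.49141601, -0.11898238,  0.9697163 ]), 'orientation': array([ 0.06591688, -0.05808235, -1.55576659])}
wrist {'camera_matrix': array([[352.76277106,   0.        , 279.78689138],
       [  0.        , 352.76277106, 211.7948075 ],
       [  0.        ,   0.        ,   1.        ]]), 'eye': array([ 0.33764246, -0.55976571,  0.37241695]), 'orientation': array([-0.2553544 ,  0.16512027, -1.13091343])}
{'t': 0.15, 'q': array([ 1.15311543,  0.32166016, -0.07007551,  1.45140238,  0.02260047,
        1.37079318, -0.05688715]), 'joint_velocities': array([ 9.90656115e-04, -2.24730089e-03,  2.95304176e-04, -2.85788942e-03,
       -2.28692225e-03, -1.71760767e-05, -1.90862189e-04]), 'effort': array([ 7.74257460e-04, -4.94096231e+01, -3.82108837e-01, -3.14685917e+01,
        1.31065733e-02,  8.31261277e-03, -1.56552693e-05]), 'ee_pos': array([ 0.27178735, -0.58997139,  0.21166605]), 'ee_rot': array([-3.06726651e+00, -6.72723195e-01,  6.33333725e-04]), 'ft_force': array([ 0.00673708, -0.1722092 , -0.96538855]), 'wrist_torque': array([ 0.0119352 , -0.00480952,  0.01725288]), 'grip_width': 0.08566227468722969}
```

```bash
ls pics
```

```text
scene0.png
top0.png
wrist0.png
```

View pics/scene0.png

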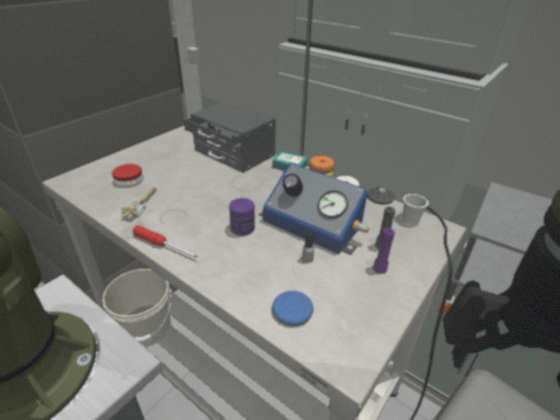

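View pics/top0.png

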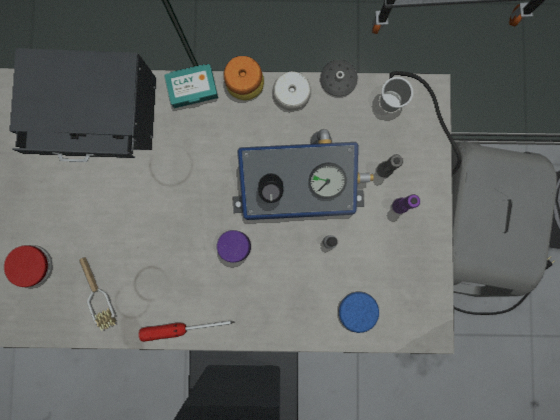

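```bash
python3 - <<'E'
import cv2
i=cv2.imread("pics/top0.png");print(i.shape)
E
```

```text
(420, 560, 3)
```

```bash
python3 - <<'E'
import cv2
i=cv2.imread("pics/top0.png")[130:265,215:415]
cv2.imwrite("pics/top0c.png",cv2.resize(i,None,fx=4,fy=4,interpolation=cv2.INTER_CUBIC))
i=cv2.imread("pics/scene0.png")[155:285,225:405]
cv2.imwrite("pics/scene0c.png",cv2.resize(i,None,fx=4,fy=4,interpolation=cv2.INTER_CUBIC))
E
```

```text
(no output)
```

View pics/top0c.png

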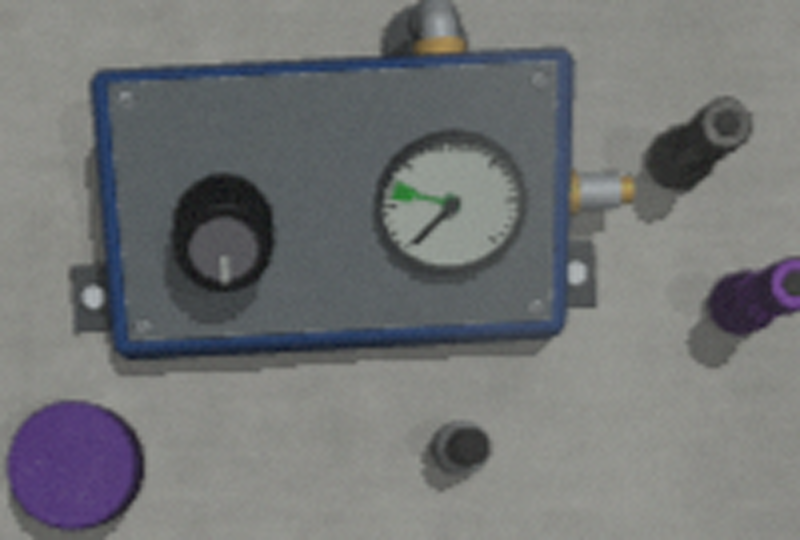

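View pics/scene0c.png

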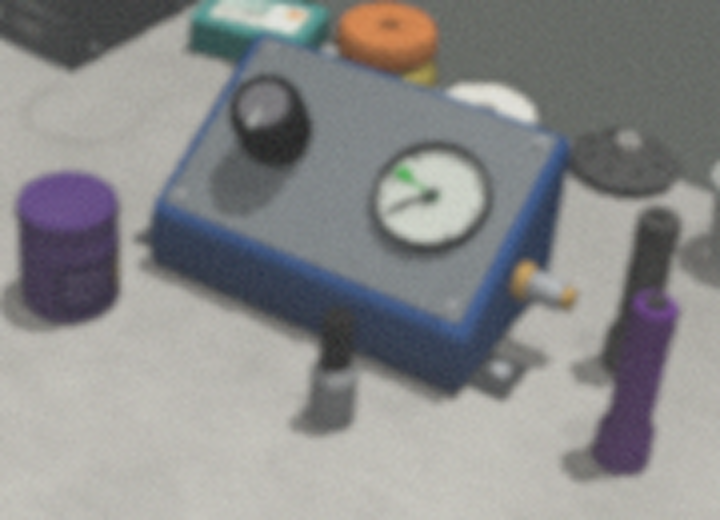

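```bash
cat > h.py <<'E'
import numpy as np, cv2
from rig import robot
from scipy.spatial.transform import Rotation as R
from scipy.optimize import least_squares
def proj(info,P):
    P=np.atleast_2d(P); c=(P-info["eye"])@R.from_rotvec(info["orientation"]).as_matrix()
    K=info["camera_matrix"]; return np.c_[K[0,2]+K[0,0]*c[:,0]/-c[:,2], K[1,2]-K[1,1]*c[:,1]/-c[:,2]]
C30,S30=np.cos(np.pi/6),np.sin(np.pi/6)
def panel(u,y,h):  # u up the slope from front edge, h above panel, console frame
    return np.array([-.062+u*C30-h*S30, y, .044+u*S30+h*C30])
def world(p,c): # p=(x,y,yaw)
    return np.r_[R.from_euler('z',p[2]).apply(c)[:2]+p[:2], c[2]]
def pts(p):
    L=.124/C30
    return np.array([world(p,c) for c in (panel(L,.108,0),panel(L,-.108,0),panel(0,-.108,0),panel(0,.108,0),panel(p[4],-.052,.006),panel(p[3],.052,.0437))])
E
python3 - <<'E'
from h import *
T=robot.camera_info("top");S=robot.camera_info("scene")
o=np.array
t=o([(97,72),(570,50),(562,335),(120,355),(452,204),(224,250)])/4+[215,130]
s=o([(258,38),(568,143),(462,330),(157,200),(431,195),(262,103)])/4+[225,155]
def f(p): return np.r_[proj(T,pts(p))-t,proj(S,pts(p))-s].ravel()
r=least_squares(f,[.55,-.1,0,.07,.07]);print(r.x,r.cost);print(r.fun.reshape(-1,2).round(1))
print(world(r.x,panel(r.x[3],.052,.0)),pts(r.x)[5])
E
```

```text
[ 0.61076402 -0.14978069  0.05869385  0.07222798  0.07302599] 36.306827257512616
[[-1.5 -1.3]
 [ 2.3 -1.3]
 [ 2.1  0.1]
 [-1.3  0.2]
 [ 0.5 -0.4]
 [ 0.4 -0.6]
 [-0.2 -3.4]
 [ 1.1 -2.3]
 [-0.7  3.7]
 [-4.1  2. ]
 [-0.7  0.1]
 [-0.7  0.4]]
[ 0.60826401 -0.09783789  0.08011399] [ 0.58645163 -0.09911962  0.1179593 ]
```

```bash
cat >> h.py <<'E'
P=np.array([ 0.61076, -0.14978, 0.05869, 0.0716,0.0716])
def axes(p=P):
    Rz=R.from_euler('z',p[2]).as_matrix()
    return Rz@np.array([C30,0,S30]), Rz@[0,1,0], Rz@np.array([-S30,0,C30])  # x,y,z of panel
def tool(phi,p=P):
    # phi clockwise spin about tool z; phi=0: tool x up the slope
    x,y,z=axes(p); M=np.c_[x,-y,-z]
    return (R.from_matrix(M)*R.from_euler('z',phi)).as_rotvec()
def tcp(h,p=P): # h = height of TCP above panel on knob axis
    return world(p,panel(p[3],.052,h))
E
python3 - <<'E'
from h import *
q0=robot.state()["q"]
for d in range(-180,181,15):
    r=[robot.solve_ik(tcp(h),tool(np.radians(d))) for h in (.02,.15)]
    print(d,[None if a is None else a.round(2).tolist() for a in r])
i=robot.camera_info("wrist");s=robot.state()
Rt=R.from_rotvec(s["ee_rot"]);print(Rt.inv().apply(i["eye"]-s["ee_pos"]),(Rt.inv()*R.from_rotvec(i["orientation"])).as_matrix().round(2))
E
```

```text
-180 [[0.48, 0.01, -0.28, 2.17, -0.28, 0.47, 2.05], [0.42, -0.27, -0.15, 2.16, -0.29, 0.77, 2.06]]
-165 [[0.54, 0.01, -0.34, 2.16, -0.28, 0.47, 1.78], [0.4, -0.27, -0.13, 2.16, -0.28, 0.76, 1.79]]
-150 [[0.6, 0.02, -0.4, 2.16, -0.27, 0.47, 1.52], [0.04, -0.29, 0.17, 2.17, -0.13, 0.75, 1.4]]
-135 [[0.65, 0.02, -0.45, 2.16, -0.27, 0.47, 1.26], [0.12, -0.28, 0.11, 2.17, -0.16, 0.75, 1.16]]
-120 [[0.7, 0.02, -0.5, 2.16, -0.27, 0.47, 0.99], [0.18, -0.28, 0.05, 2.17, -0.19, 0.76, 0.93]]
-105 [[0.73, 0.02, -0.53, 2.16, -0.26, 0.47, 0.73], [0.25, -0.27, -0.0, 2.16, -0.22, 0.76, 0.69]]
-90 [[0.76, 0.02, -0.56, 2.16, -0.26, 0.47, 0.47], [0.31, -0.27, -0.05, 2.16, -0.25, 0.76, 0.45]]
-75 [[0.77, 0.02, -0.57, 2.16, -0.26, 0.47, 0.2], [0.42, -0.27, -0.14, 2.16, -0.29, 0.77, 0.22]]
-60 [[0.79, 0.02, -0.59, 2.16, -0.26, 0.47, -0.06], [0.51, -0.27, -0.23, 2.16, -0.33, 0.77, -0.01]]
-45 [[0.79, 0.02, -0.59, 2.16, -0.26, 0.47, -0.32], [0.6, -0.27, -0.3, 2.15, -0.36, 0.78, -0.24]]
-30 [[0.8, 0.02, -0.6, 2.16, -0.26, 0.47, -0.58], [0.67, -0.27, -0.36, 2.15, -0.39, 0.78, -0.48]]
-15 [[0.79, 0.02, -0.59, 
[... 555 characters left out ...]
 -2.09]]
75 [[0.69, 0.02, -0.49, 2.16, -0.27, 0.47, -2.41], [0.84, -0.29, -0.5, 2.15, -0.46, 0.8, -2.25]]
90 [[0.67, 0.02, -0.47, 2.16, -0.27, 0.47, -2.67], [0.83, -0.29, -0.49, 2.15, -0.46, 0.8, -2.51]]
105 [None, None]
120 [None, None]
135 [None, [-0.08, -0.3, 0.27, 2.17, -0.07, 0.75, 2.66]]
150 [[1.39, 0.08, -1.2, 2.14, -0.13, 0.47, 2.47], [0.11, -0.28, 0.12, 2.17, -0.16, 0.75, 2.47]]
165 [[0.42, 0.01, -0.22, 2.17, -0.28, 0.47, 2.31], [0.33, -0.27, -0.07, 2.16, -0.25, 0.76, 2.29]]
180 [[0.48, 0.01, -0.28, 2.17, -0.28, 0.47, 2.05], [0.42, -0.27, -0.15, 2.16, -0.29, 0.77, 2.06]]
[ 7.24396813e-02 -6.89769534e-05 -1.60902888e-01] [[-0.    0.96  0.28]
 [ 1.    0.   -0.  ]
 [-0.    0.28 -0.96]]
```

```bash
python3 - <<'E'
from h import *
p=world(P,panel(.0716,0,.13)); print(p,robot.solve_ik(p,tool(0)))
robot.move_to(p,tool(0))
i=robot.camera_info("wrist"); im=robot.snapshot("wrist")
np.save("w1.npy",np.r_[i["eye"],i["orientation"]])
cv2.imwrite("pics/w1.png",im[:,:,::-1]); s=robot.state();print(s["t"],s["ee_pos"],s["ft_force"])
cv2.imwrite("pics/w1b.png",cv2.resize(im[:,:,::-1],(800,600),interpolation=cv2.INTER_CUBIC))
E
```

```text
[ 0.54587932 -0.15359223  0.1923833 ] [ 0.88573854 -0.18336519 -0.46679655  2.11524829 -0.45508893  0.76095501
 -0.84182765]
2.0333 [ 0.54608181 -0.1548197   0.19275199] [-0.69644455 -0.32817555  0.54621896]
```

View pics/w1b.png

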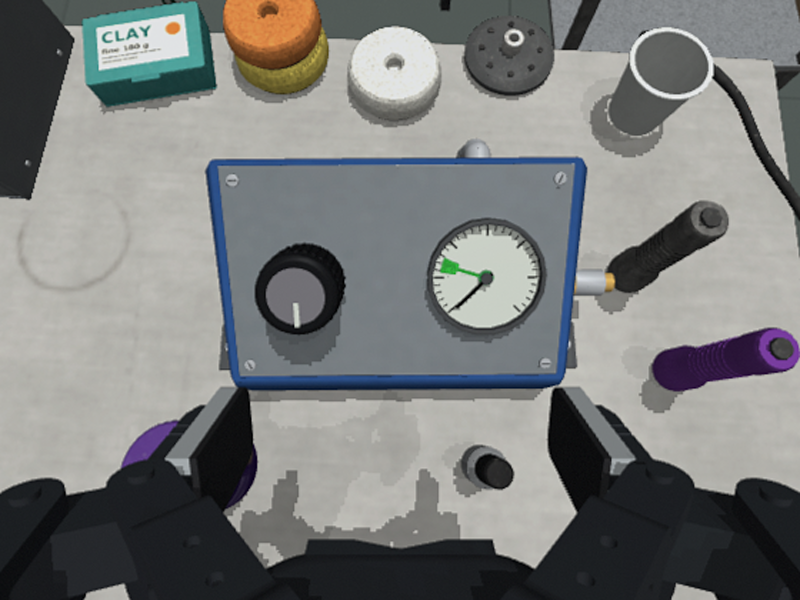

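The wrist view shows the knob top at about (297,297) and the gauge hub at (487,278) in the 800-wide picture. The needle is at the lower left, the green band at the left. I'll enlarge both.

```bash
python3 - <<'E'
import cv2
i=cv2.imread("pics/w1.png")
cv2.imwrite("pics/w1g.png",cv2.resize(i[145:245,290:390],None,fx=6,fy=6,interpolation=cv2.INTER_CUBIC))
cv2.imwrite("pics/w1k.png",cv2.resize(i[160:260,160:260],None,fx=6,fy=6,interpolation=cv2.INTER_CUBIC))
E
```

```text
(no output)
```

View pics/w1g.png

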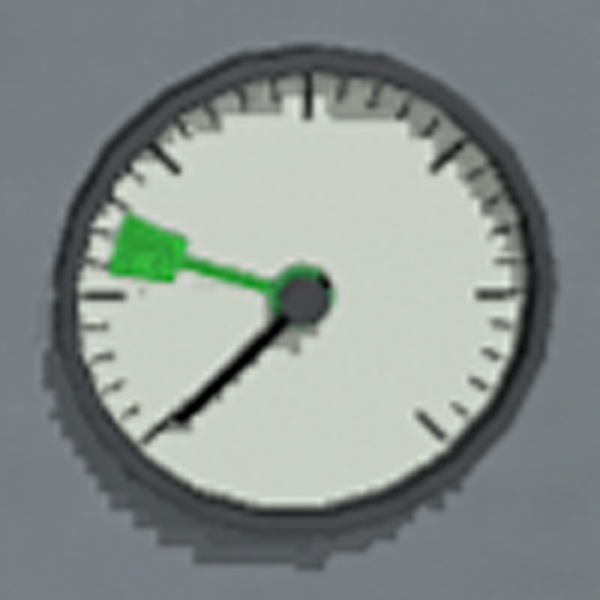

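View pics/w1k.png

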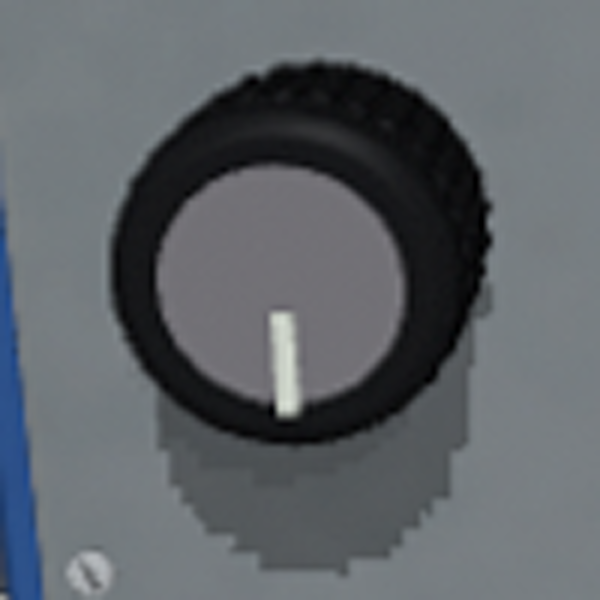

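```bash
python3 - <<'E'
from h import *
T=robot.camera_info("top");S=robot.camera_info("scene");W=dict(robot.camera_info("wrist"));w=np.load("w1.npy");W["eye"]=w[:3];W["orientation"]=w[3:]
o=np.array
t=o([(97,72),(570,50),(562,335),(120,355),(452,204),(224,250)])/4+[215,130]
s=o([(258,38),(568,143),(462,330),(157,200),(431,195),(262,103)])/4+[225,155]
k=o([(208,160),(585,158),(562,382),(236,384),(0,0),(0,0)])*.7
k[4]=340.5,194.3; k[5]=206.7,207.5
wt=o([.3]*4+[1,1])[:,None]
ff=lambda p:pts(np.r_[p[:3],.0716,.0716])
for cams in ((0,1,2),(2,),(0,),(1,)):
    f=lambda p:np.r_[tuple(wt*(proj([T,S,W][c],ff(p))-[t,s,k][c]) for c in cams)].ravel()
    r=least_squares(f,P[:3]);print(cams,r.x.round(4),r.cost);print(r.fun.reshape(-1,2).round(1).tolist())
    p=np.r_[r.x,.0716,.0716];print("foot",tcp(0,p),"top",tcp(.0437,p))
    # pixel ray -> gauge dial plane
    def dial(px,h=.006):
        def g(v): return (proj(W,world(p,panel(v[0],v[1],h)))[0]-px)
        return least_squares(g,[.07,-.05]).x
    c=dial((340.5,194.3))
    for nm,px in dict(band=(150,250),n=(180,422),zero=(143,440),left=(105,296)).items():
        d=dial(o(px)/6+[290,145])-c; print(nm,np.degrees(np.arctan2(d[0],d[1]))+45,np.hypot(*d))
E
```

```text
(0, 1, 2) [ 0.6131 -0.1495  0.0632] 12.835080364311157
[[-0.5, -0.7], [0.6, -0.9], [0.6, -0.4], [-0.4, -0.2], [0.3, -1.0], [0.4, -1.5], [0.0, -1.1], [0.4, -0.9], [0.0, 0.9], [-1.1, 0.5], [-0.5, 0.1], [-0.4, 0.2], [-1.3, -1.6], [1.2, -1.6], [1.2, 0.7], [-1.7, 0.7], [-0.2, 0.8], [0.2, 0.7]]
foot [ 0.60980312 -0.09764175  0.0798    ] top [ 0.58799677 -0.0990222   0.11764531]
band 62.18989651326331 0.022445630906485037
n -2.6852951611387397 0.024685823318213573
zero 1.2152203749669468 0.030193153502025314
left 45.28626569100163 0.027551877832597476
(2,) [ 0.6135 -0.1496  0.0637] 7.035242311039438
[[-1.3, -1.7], [1.2, -1.7], [1.2, 0.6], [-1.7, 0.6], [-0.2, 0.3], [0.3, 0.2]]
foot [ 0.61018265 -0.09766169  0.0798    ] top [ 0.58837692 -0.09905193  0.11764531]
band 62.214371196895385 0.02246305691444842
n -2.6604511391558674 0.02470357204733253
zero 1.240280988167676 0.030214819338973378
left 45.311655105457305 0.027572816170437008
(0,) [ 0.6107 -0.1489  0.0649] 0.7862018314796414
[[-0.6, -0.3], [0.5, -0.5], [0.5, -0.1], [-0.5, 0.2], [-0.0, 0.2], [0.0, -0.0]]
foot [ 0.60730368 -0.09702189  0.0798    ] top [ 0.58549967 -0.0984388   0.11764531]
band 62.28104697878949 0.02235921128934035
n -2.592749195483684 0.02458552394406636
zero 1.308572793772413 0.030070320511046803
left 45.380828706480166 0.02744412407670598
(1,) [ 0.6143 -0.1501  0.0562] 2.1672929729203636
[[0.2, -1.2], [0.6, -0.8], [0.1, 0.9], [-0.9, 0.4], [-0.1, -0.0], [0.1, 0.0]]
foot [ 0.61137413 -0.09817005  0.0798    ] top [ 0.58955865 -0.09939791  0.11764531]
band 61.8083147111575 0.0224650767190094
n -3.0721279618791115 0.02472920203075904
zero 0.8250061022202217 0.030246891686072613
left 44.89057170044324 0.027582828583193143
```

```bash
sed -i 's/^P=.*/P=np.array([0.6125,-0.1495,0.0625,.0716,.0716])/' h.py; python3 - <<'E'
from h import *
a=np.radians(-120)
robot.move_to(tcp(.115),tool(a))
s=robot.state();print(s["t"],s["q"].round(2),s["ee_pos"]-tcp(.115),s["ft_force"])
for n in("scene","wrist"): 
    i=robot.snapshot(n)[:,:,::-1]; cv2.imwrite(f"pics/{n}2.png",i if n=="wrist" else cv2.resize(i[120:300,200:440],None,fx=3,fy=3))
E
```

```text
3.7 [ 0.58 -0.2  -0.31  2.16 -0.35  0.69  1.06] [ 4.42606596e-05 -2.40646825e-04  4.00749232e-05] [0.286696   0.11575209 0.46836221]
```

View pics/scene2.png

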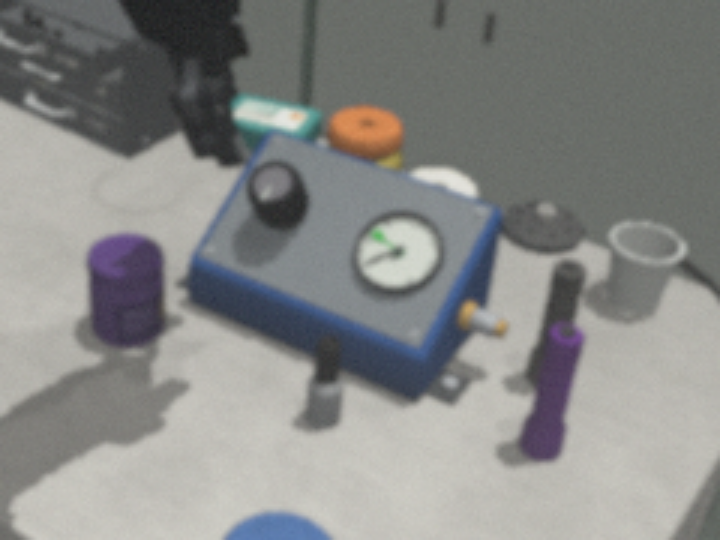

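View pics/wrist2.png

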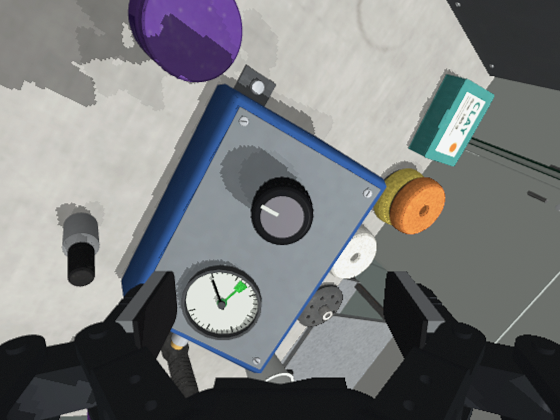

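```bash
python3 - <<'E'
from h import *
i=robot.camera_info("wrist"); print(proj(i,tcp(.0437)),proj(i,tcp(.02)),proj(i,tcp(.115)),proj(robot.camera_info("scene"),tcp(.115)))
im=cv2.imread("pics/wrist2.png")[160:260,230:330]
cv2.imwrite("pics/w2k.png",cv2.resize(im,None,fx=6,fy=6,interpolation=cv2.INTER_CUBIC))
E
```

```text
[[280.02733278 216.39978997]] [[280.03594377 207.07721598]] [[279.98791334 259.07669362]] [[282.00705085 163.88160183]]
```

View pics/w2k.png

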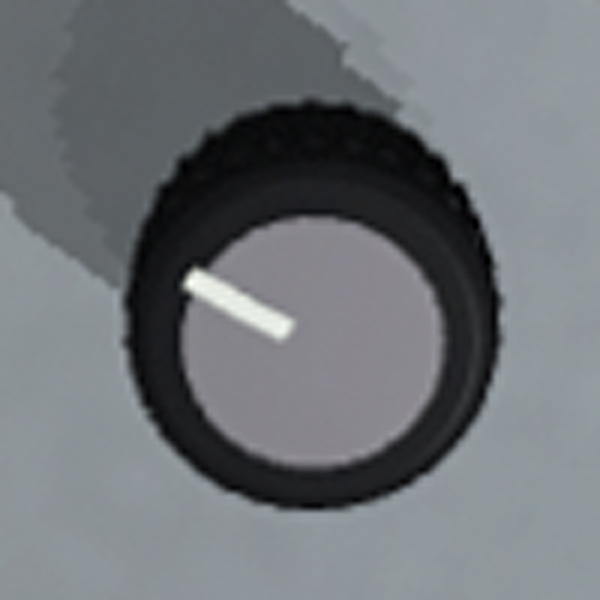

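```bash
cat >> h.py <<'E'
def sh(h,phi=np.radians(-120),d=.001):
    M=R.from_rotvec(tool(np.radians(-120))).as_matrix(); return tcp(h)+M[:,1]*d
def rep(m=""):
    s=robot.state();x,y,z=axes();d=s["ee_pos"]-tcp(0)
    print(m,"t%.2f h%.4f lat %s F(xyz panel) %s w%.4f T%.2f"%(s["t"],d@z,(1e3*np.r_[d@x,d@y]).round(1),np.r_[s["ft_force"]@x,s["ft_force"]@y,s["ft_force"]@z].round(1),s["grip_width"],s["wrist_torque"]@z)); return s
E
python3 - <<'E'
from h import *
rep()
robot.line_to(sh(.07),v=.1);rep()
robot.line_to(sh(.022),v=.06);rep("in")
robot.gripper_to(.035,30);rep("closed")
robot.pause(.3);rep()
cv2.imwrite("pics/w3.png",robot.snapshot("wrist")[:,:,::-1])
E
```

```text
t3.80 h0.1150 lat [ 0.  -0.2] F(xyz panel) [-0.1  0.1 -0. ] w0.0853 T0.05
 t4.40 h0.0700 lat [0.9 0.5] F(xyz panel) [0.5 0.6 0.3] w0.0857 T0.05
in t5.35 h0.0221 lat [1.1 0.4] F(xyz panel) [0.  0.6 0.5] w0.0858 T0.01
closed t5.91 h0.0236 lat [4.  0.5] F(xyz panel) [ 1.7  1.5 12.8] w0.0353 T-0.10
 t6.21 h0.0236 lat [4.1 0.4] F(xyz panel) [ 1.7  2.7 12.6] w0.0352 T-0.12
```

View pics/w3.png

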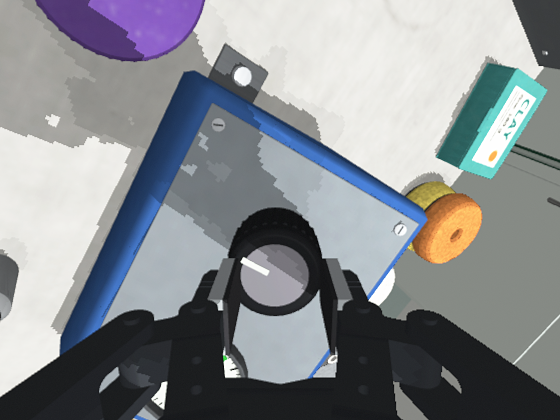

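```bash
python3 - <<'E'
from h import *
i=robot.camera_info("wrist");s=robot.state()
M=R.from_rotvec(s["ee_rot"])
print("knobtop",proj(i,tcp(.0437)),"foot",proj(i,tcp(0)))
for z in (-.03,-.008,0,.011): print(z,[proj(i,s["ee_pos"]+M.apply([x,y,z])).round(0).tolist() for x,y in((-.011,.022),(.011,.022),(.011,-.022))])
# tool orientation err
print((R.from_rotvec(tool(np.radians(-120))).inv()*M).as_rotvec())
im=cv2.imread("pics/w3.png")[180:400,180:400]
cv2.imwrite("pics/w3k.png",cv2.resize(im,None,fx=2.7,fy=2.7,interpolation=cv2.INTER_CUBIC))
cv2.imwrite("pics/s3.png",cv2.resize(robot.snapshot("scene")[100:300,200:440,::-1],None,fx=3,fy=3))
E
```

```text
knobtop [[271.42199176 275.14878563]] foot [[273.00863113 239.23004291]]
-0.03 [[[332.0, 313.0]], [[334.0, 265.0]], [[225.0, 265.0]]]
-0.008 [[[325.0, 287.0]], [[327.0, 245.0]], [[232.0, 245.0]]]
0 [[[323.0, 280.0]], [[325.0, 239.0]], [[234.0, 239.0]]]
0.011 [[[321.0, 270.0]], [[322.0, 231.0]], [[237.0, 231.0]]]
[-0.00327705 -0.00299007 -0.00082423]
```

View pics/w3k.png

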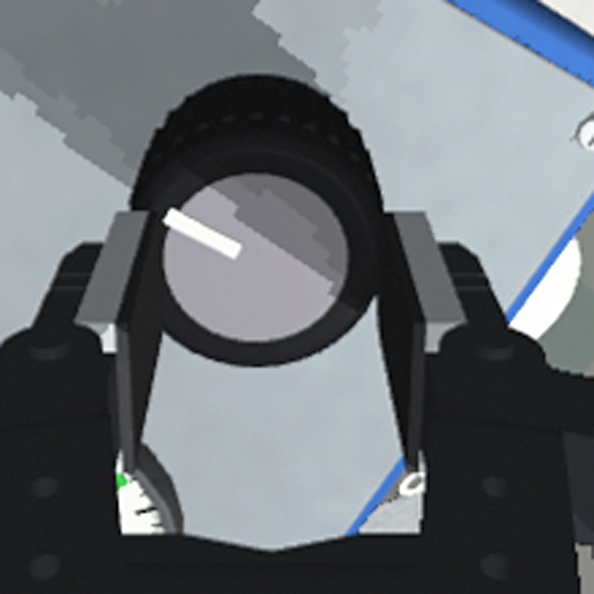

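View pics/s3.png

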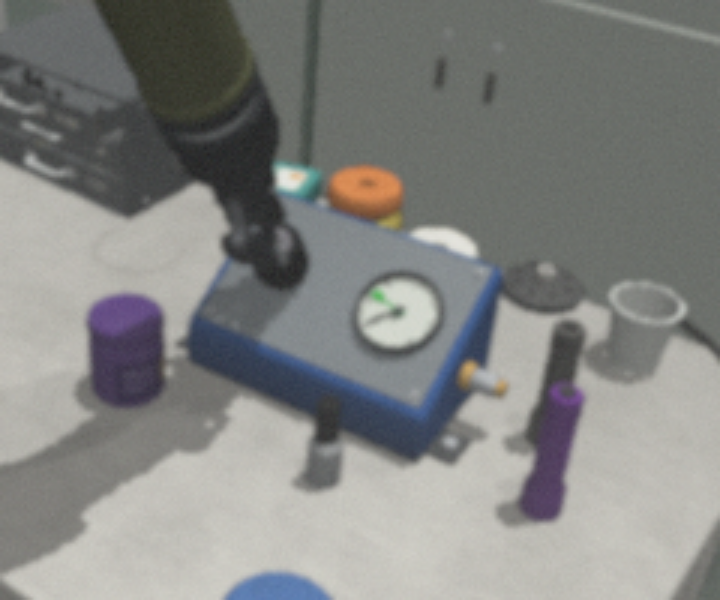

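```bash
python3 - <<'E'
from h import *
robot.gripper_to(.085,30);rep()
robot.line_to(sh(.09),v=.15);rep()
for k,w in enumerate((.0353,.0)):
    robot.gripper_to(w);rep(w); im=robot.snapshot("wrist")[:,:,::-1]
    cv2.imwrite(f"pics/g{k}.png",cv2.resize(im[180:400,180:400],None,fx=2.7,fy=2.7,interpolation=cv2.INTER_CUBIC))
E
```

```text
t6.85 h0.0218 lat [0.5 0.5] F(xyz panel) [-0.5  0.2 -0.7] w0.0851 T-0.04
 t7.45 h0.0898 lat [0.6 0.5] F(xyz panel) [ 0.2 -0.2 -0.4] w0.0852 T-0.02
0.0353 t7.99 h0.0898 lat [0.8 0.5] F(xyz panel) [ 0.1 -1.2 -0.1] w0.0351 T0.02
0.0 t8.47 h0.0900 lat [0.9 0.5] F(xyz panel) [ 0.4 -0.5  0. ] w-0.0001 T0.00
```

View pics/g0.png

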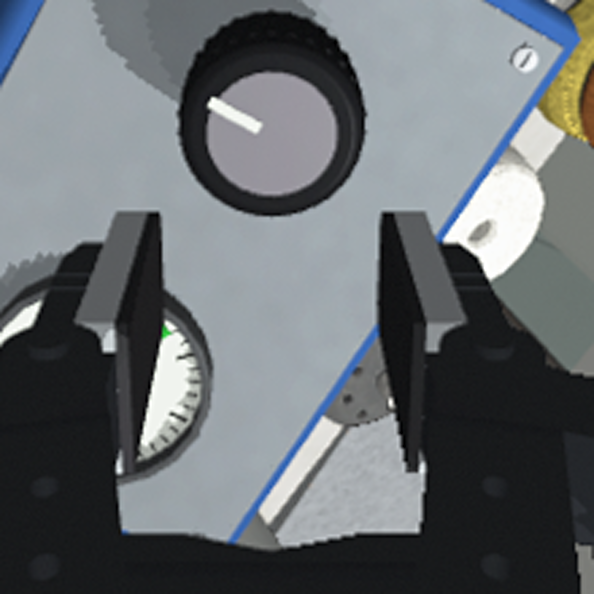

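View pics/g1.png

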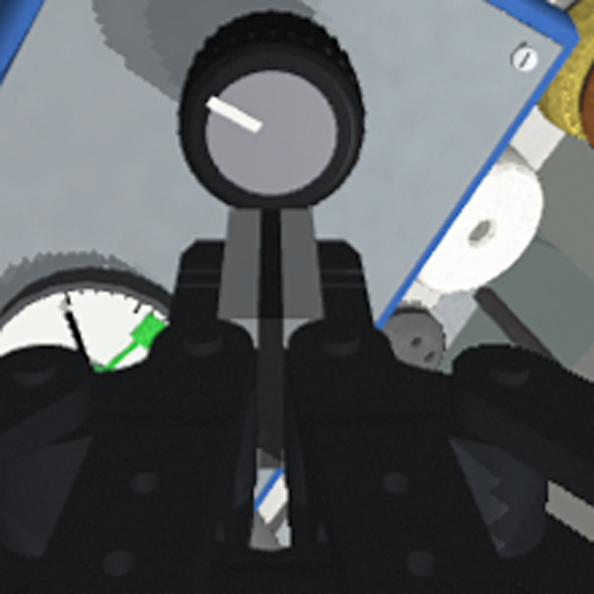

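```bash
python3 - <<'E'
from h import *
s=robot.state();M=R.from_rotvec(s["ee_rot"]).apply
for n,(r0,r1,c0,c1) in dict(scene=(110,230,220,360),top=(120,260,200,340)).items():
    im=robot.snapshot(n)[:,:,::-1].copy(); i=robot.camera_info(n)
    im=cv2.resize(im[r0:r1,c0:c1],None,fx=5,fy=5,interpolation=cv2.INTER_CUBIC)
    for z,c in((-.02,(0,255,255)),(0,(0,0,255)),(.011,(0,255,0))):
        u=(proj(i,s["ee_pos"]+M([0,0,z]))[0]-[c0,r0])*5; print(n,z,u); cv2.circle(im,tuple(int(a) for a in u),3,c,-1)
    cv2.imwrite(f"pics/tip_{n}.png",im)
E
```

```text
scene -0.02 [313.03447057 273.95483994]
scene 0 [324.62610199 299.0976249 ]
scene 0.011 [330.80594337 312.50198684]
top -0.02 [356.0399481  435.74261007]
top 0 [355.78174598 410.0081893 ]
top 0.011 [355.6445537  396.33454578]
```

View pics/tip_scene.png

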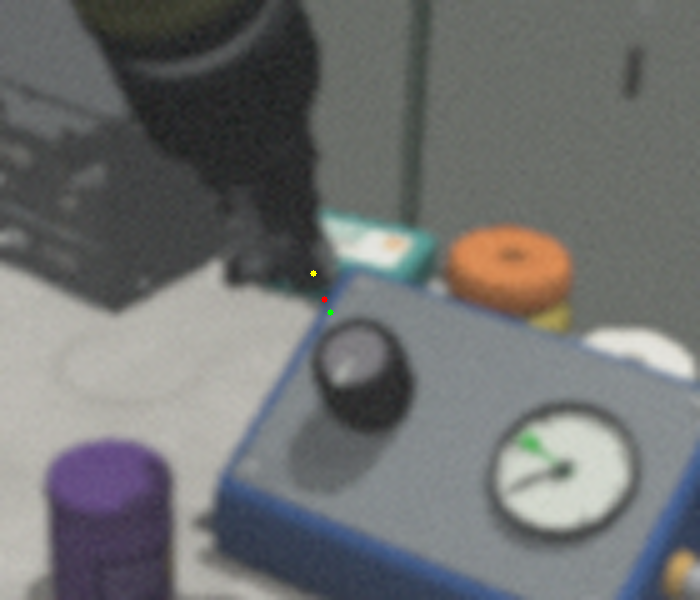

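View pics/tip_top.png

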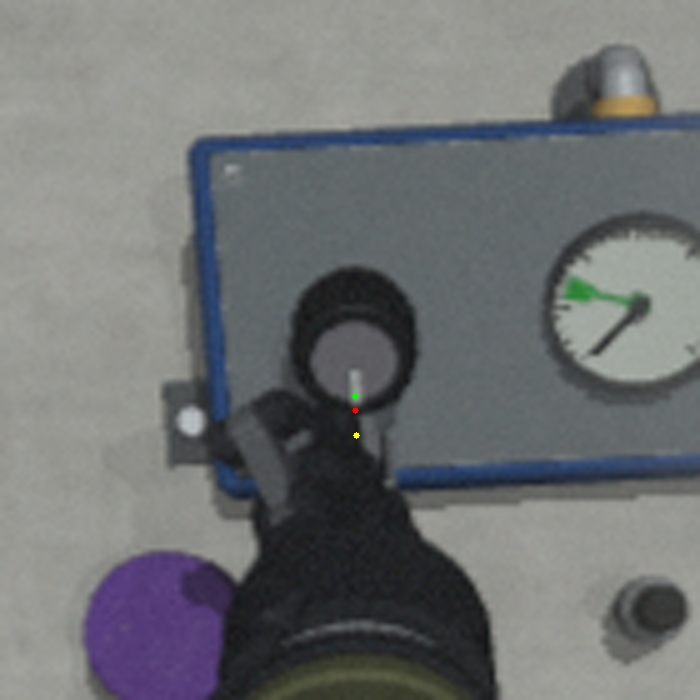

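The wrist, scene and contact evidence agree. The fingertips sit about 15–20 mm behind the reported TCP, not 11 mm ahead, so the first closure only caught the knob's top rim. I'll go deeper in small steps, watching the force.

```bash
python3 - <<'E'
from h import *
robot.gripper_to(.085,30)
robot.line_to(sh(.022),v=.12);s=rep("22")
x,y,z=axes()
f0=s["ft_force"]
for h in (.016,.012,.008,.004,.0,-.003):
    robot.line_to(sh(h),v=.05); s=rep(h)
    if np.linalg.norm(s["ft_force"]-f0)>4: print("contact");break
cv2.imwrite("pics/w4.png",robot.snapshot("wrist")[:,:,::-1])
E
```

```text
22 t10.12 h0.0222 lat [1.1 0.4] F(xyz panel) [-0.2  0.6  0. ] w0.0850 T-0.03
0.016 t10.39 h0.0162 lat [1.  0.4] F(xyz panel) [0.3 0.1 0.3] w0.0850 T-0.02
0.012 t10.64 h0.0119 lat [0.7 0.6] F(xyz panel) [-0.6  0.6  0.4] w0.0851 T-0.02
0.008 t10.89 h0.0077 lat [0.6 0.6] F(xyz panel) [ 0.7  0.5 -0.8] w0.0852 T-0.01
0.004 t11.14 h0.0037 lat [0.6 0.6] F(xyz panel) [ 0.2  0.1 -0.5] w0.0847 T0.01
0.0 t11.39 h-0.0003 lat [0.6 0.6] F(xyz panel) [-0.6  0.  -0.1] w0.0850 T-0.01
-0.003 t11.64 h-0.0032 lat [0.7 0.6] F(xyz panel) [0.4 0.4 0.6] w0.0851 T-0.02
```

View pics/w4.png

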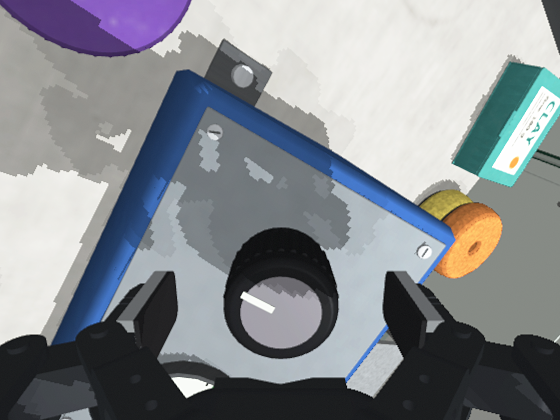

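```bash
python3 - <<'E'
from h import *
robot.gripper_to(.030,50);rep("closed")
robot.pause(.2);rep()
cv2.imwrite("pics/w5.png",robot.snapshot("wrist")[:,:,::-1])
E
```

```text
closed t12.16 h-0.0027 lat [1.1 0.5] F(xyz panel) [-1.8  1.6  5.8] w0.0427 T0.00
 t12.36 h-0.0027 lat [1.1 0.5] F(xyz panel) [-1.4  0.6  7.7] w0.0425 T0.03
```

View pics/w5.png

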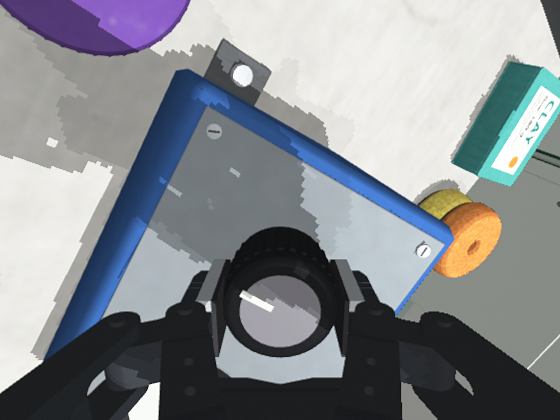

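```bash
python3 - <<'E'
from h import *
for h in (.000,.003,.0055):
    robot.line_to(sh(h),v=.03); rep(h)
robot.pause(.3);rep()
cv2.imwrite("pics/w6.png",robot.snapshot("wrist")[:,:,::-1])
E
```

```text
0.0 t12.66 h0.0001 lat [1.1 0.6] F(xyz panel) [0.8 0.3 0.2] w0.0430 T0.02
0.003 t12.91 h0.0030 lat [1.  0.6] F(xyz panel) [ 1.4  1.  -1.1] w0.0423 T0.03
0.0055 t13.16 h0.0055 lat [1.1 0.5] F(xyz panel) [ 1.5  0.4 -1.5] w0.0427 T0.02
 t13.46 h0.0055 lat [1.  0.5] F(xyz panel) [ 2.6  0.7 -2.1] w0.0425 T0.04
```

View pics/w6.png

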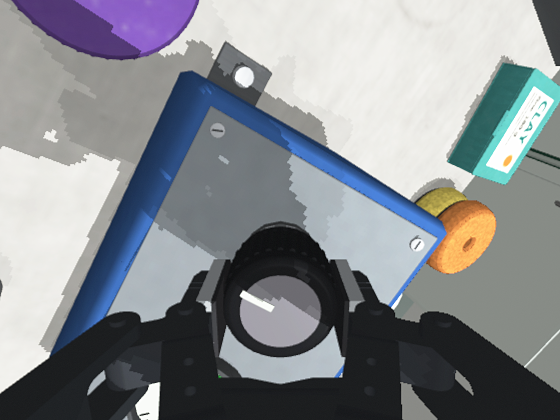

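```bash
python3 - <<'E'
from h import *
p=sh(.0055)
for d in (-115,-105,-90,-75):
    robot.move_to(p,tool(np.radians(d))); s=rep(d)
robot.pause(.1)
cv2.imwrite("pics/w7.png",robot.snapshot("wrist")[:,:,::-1])
cv2.imwrite("pics/s7.png",cv2.resize(robot.snapshot("scene")[155:285,225:405,::-1],None,fx=4,fy=4,interpolation=cv2.INTER_CUBIC))
print(s["q"].round(2))
E
```

```text
-115 t13.76 h0.0056 lat [1.1 0.5] F(xyz panel) [ 1.7  0.6 -1.7] w0.0426 T-0.13
-105 t14.05 h0.0055 lat [1.1 0.6] F(xyz panel) [ 3.1  0.8 -1.6] w0.0426 T-0.13
-90 t14.41 h0.0055 lat [1.2 0.6] F(xyz panel) [ 2.9  1.  -2.6] w0.0425 T-0.15
-75 t14.77 h0.0055 lat [1.3 0.6] F(xyz panel) [ 3.8  1.8 -3.7] w0.0422 T-0.14
[ 0.51  0.05 -0.32  2.16 -0.26  0.44  0.21]
```

View pics/w7.png

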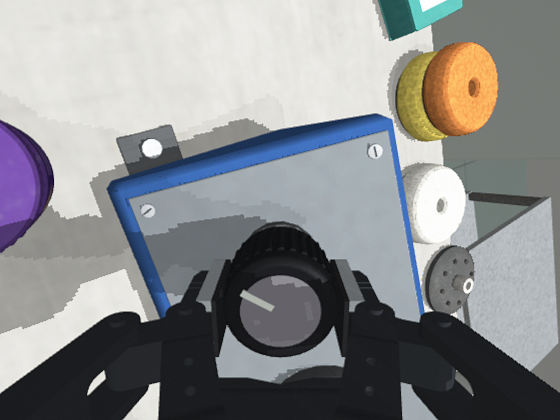

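View pics/s7.png

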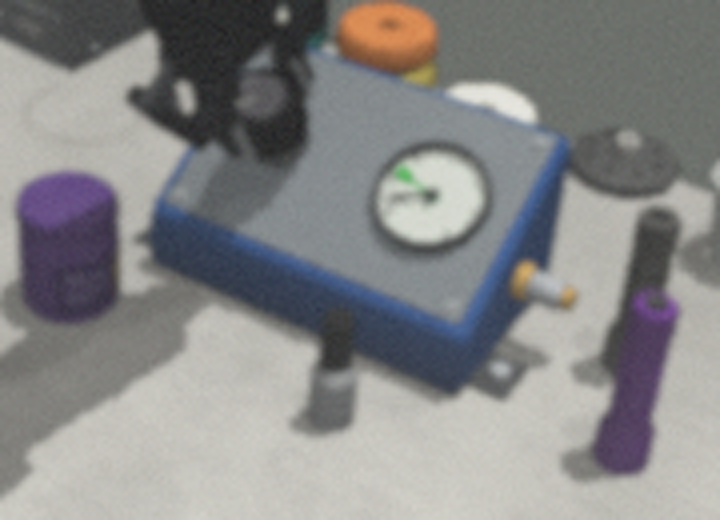

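The knob turns with the gripper: the white line stays put in the wrist view, the torque is about 0.13 N m and the needle has moved. I'll continue to 150°.

```bash
python3 - <<'E'
from h import *
p=sh(.0055)
for d in (-60,-45,-30,-15,0,15,30):
    robot.move_to(p,tool(np.radians(d))); s=rep(d)
robot.pause(.3); s=rep()
M=R.from_rotvec(s["ee_rot"]); print(np.degrees((R.from_rotvec(tool(np.radians(30))).inv()*M).as_rotvec()))
cv2.imwrite("pics/w8.png",robot.snapshot("wrist")[:,:,::-1])
for n,(a,b,c,d) in dict(scene=(180,225,310,355),top=(155,205,305,355)).items():
  cv2.imwrite(f"pics/{n}8.png",cv2.resize(robot.snapshot(n)[a:b,c:d,::-1],(550,550),interpolation=cv2.INTER_CUBIC))
E
```

```text
-60 t15.32 h0.0056 lat [1.4 0.6] F(xyz panel) [ 4.7  0.8 -3.6] w0.0425 T-0.08
-45 t15.68 h0.0056 lat [1.5 0.5] F(xyz panel) [ 5.2  1.3 -3.3] w0.0427 T-0.17
-30 t16.04 h0.0056 lat [1.6 0.5] F(xyz panel) [ 3.4  1.2 -4.1] w0.0423 T-0.10
-15 t16.40 h0.0056 lat [1.6 0.4] F(xyz panel) [ 4.8  0.9 -3.9] w0.0423 T-0.15
0 t16.76 h0.0056 lat [1.7 0.3] F(xyz panel) [ 3.8  0.6 -3.9] w0.0424 T-0.12
15 t17.12 h0.0056 lat [1.7 0.2] F(xyz panel) [ 4.4  0.6 -5.8] w0.0424 T-0.10
30 t17.48 h0.0056 lat [1.7 0.1] F(xyz panel) [ 3.7  0.9 -5. ] w0.0425 T-0.08
 t17.77 h0.0056 lat [1.7 0.1] F(xyz panel) [ 4.5  1.3 -4.9] w0.0428 T-0.12
[ 0.01421529  0.09579422 -0.19692009]
```

View pics/w8.png

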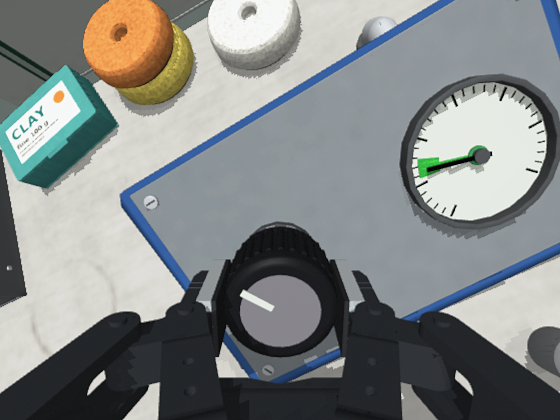

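View pics/top8.png

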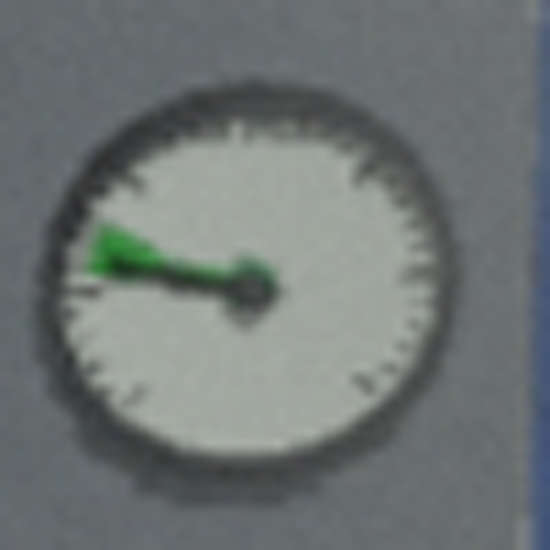

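View pics/scene8.png

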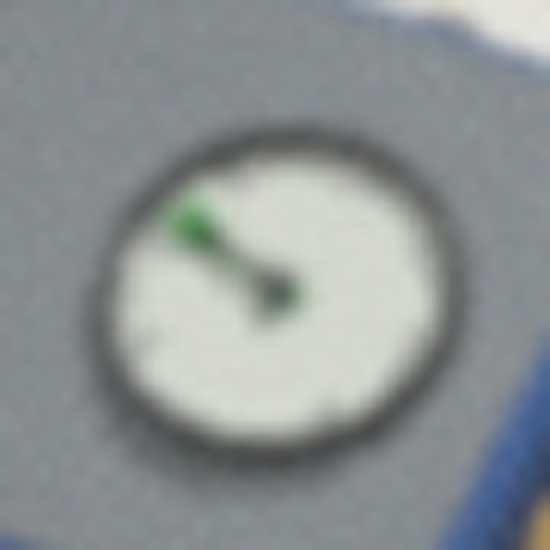

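The needle now stands on the green band, and the line hasn't slipped relative to the jaws. Next I'll push the knob home.

```bash
python3 - <<'E'
from h import *
r=tool(np.radians(30))
for h in (.004,.002,.0,-.002,-.0035):
    robot.line_to(sh(h),r,v=.03); rep(h)
robot.pause(.3);rep()
cv2.imwrite("pics/w9.png",robot.snapshot("wrist")[:,:,::-1])
E
```

```text
0.004 t18.18 h0.0044 lat [1.8 0.1] F(xyz panel) [3.1 0.4 1.4] w0.0427 T-0.07
0.002 t18.43 h0.0023 lat [1.7 0.1] F(xyz panel) [3.7 0.9 4. ] w0.0429 T-0.06
0.0 t18.68 h0.0003 lat [1.8 0.1] F(xyz panel) [3.9 0.3 2.8] w0.0422 T-0.03
-0.002 t18.93 h-0.0017 lat [1.8 0.1] F(xyz panel) [4.8 0.4 3.8] w0.0422 T0.03
-0.0035 t19.18 h-0.0028 lat [1.8 0.1] F(xyz panel) [ 3.4  0.2 10.7] w0.0425 T-0.05
 t19.48 h-0.0028 lat [1.8 0.1] F(xyz panel) [ 3.4  1.1 10.6] w0.0424 T-0.02
```

View pics/w9.png

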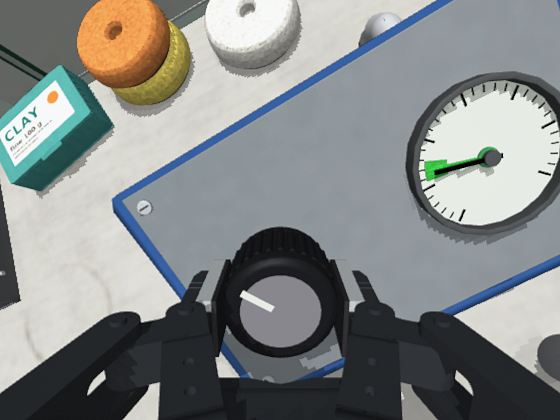

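It bottoms at the starting height (-2.8 mm) with the force rising, so it looks home. I'll press a bit more, release and look.

```bash
python3 - <<'E'
from h import *
r=tool(np.radians(30))
robot.line_to(sh(-.005),r,v=.03); rep("press")
robot.line_to(sh(-.003),r,v=.03); rep("relax")
robot.gripper_to(.085);rep("open")
robot.line_to(sh(.05),r,v=.08);rep()
robot.line_to(sh(.10),r,v=.15);rep()
p=world(P,panel(.0716,0,.13)); robot.move_to(p,tool(0)); robot.pause(.2);rep()
im=robot.snapshot("wrist")[:,:,::-1]
cv2.imwrite("pics/w10.png",im)
cv2.imwrite("pics/w10g.png",cv2.resize(im[145:245,290:390],None,fx=6,fy=6,interpolation=cv2.INTER_CUBIC))
cv2.imwrite("pics/w10k.png",cv2.resize(im[160:260,160:260],None,fx=6,fy=6,interpolation=cv2.INTER_CUBIC))
cv2.imwrite("pics/s10.png",robot.snapshot("scene")[:,:,::-1])
E
```

```text
press t19.77 h-0.0030 lat [ 1.9 -0. ] F(xyz panel) [-1.4  2.4 29.1] w0.0427 T-0.01
relax t20.02 h-0.0025 lat [1.7 0.1] F(xyz panel) [ 4.  -0.1  5. ] w0.0428 T0.05
open t20.52 h-0.0033 lat [0.  0.6] F(xyz panel) [ 0.1  0.5 -0.2] w0.0848 T0.00
 t21.32 h0.0499 lat [0.6 0.6] F(xyz panel) [-1.3 -0.4  0.4] w0.0851 T0.03
 t21.81 h0.0997 lat [0.7 0.5] F(xyz panel) [-1.1 -0.4 -0.5] w0.0852 T0.01
 t22.68 h0.1294 lat [ -0.4 -51.1] F(xyz panel) [ 0.   0.9 -0.1] w0.0852 T0.01
```

View pics/w10g.png

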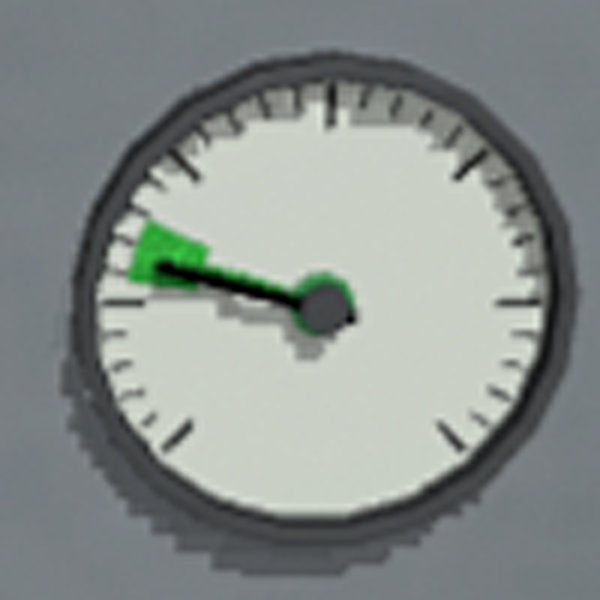

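View pics/w10k.png

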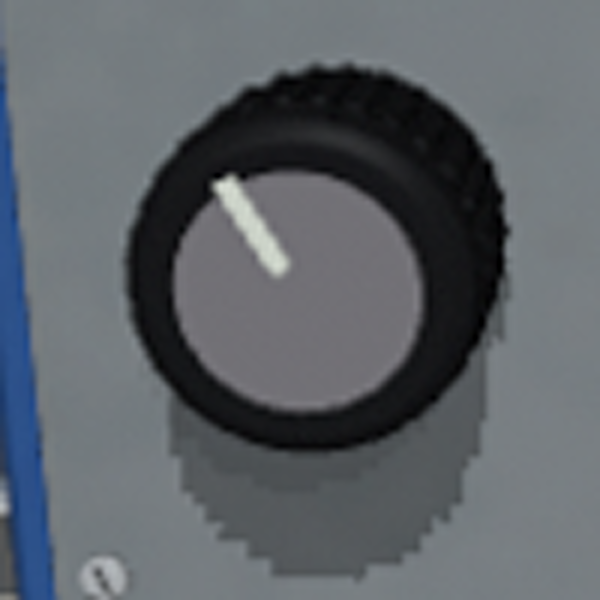

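View pics/s10.png

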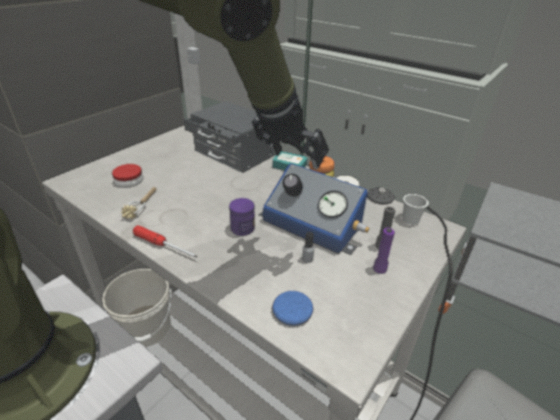

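```bash
python3 - <<'E'
from h import *
robot.close_job();rep()
E
```

```text
the job is handed in; nothing more can be done
the job is handed in; nothing more can be done
```

I pulled the knob about 8 mm out, turned it 150° clockwise (five locking places), pushed it home, let go and backed off, then handed the job in at about 23 s.

**Last checks before handing in:**
- **Knob:** It stopped at the same height as where it started and held there under a 29 N press. The final picture shows it as at the start, with no orange collar.
- **Needle:** It is in the green band, about 2–5° off the middle on the low side. The limit is 9°, and the next locking place would be outside the band.
- **Jar, torch and paint bottle:** In the scene picture all three look upright and where they were.
- **Robot:** The gripper is open and clear of everything, with wrist forces near zero.

**What failed or disagreed:** My first grasp closed only on the knob's top rim and had to be redone. The fingertips turned out to be 15–20 mm behind the reported TCP, not 11 mm ahead as stated, so I gripped about 25 mm deeper. The call that hands the job in gives no verdict, so I have no confirmation from the judge.

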